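Clear the welding bench: nest angles, empty scrap tray

ROBOT

A 6-joint arm with a two-finger parallel gripper is mounted at the origin on the work surface. World frame = base frame: x ahead of the robot, y to its left, z up, the work surface at z = 0. Lengths are in mm, angles in rad, forces in N, time in s.
With the tool pointing down it reaches from about 350 to 850 mm from the base axis. Payload 8.1 kg.
Tool frame: the origin (TCP) lies midway between the tips of the shut fingers; the grasp point (between the pads) lies 19 mm behind it; z points along the fingers, y is the direction in which the jaws open and shut (so a half turn about z gives the same grasp; the last joint's range is limited). The gripper opens to 93 mm and grips with 3 to 60 N. Pads are 15 mm wide; open, the fingers measure 128 mm over their backs; the gripper's body (75 mm by 188 mm) begins 65 mm behind the grasp point.
Start: joints at [-1.203, 0.13, 1.488, -0, 1.523, -0.085], TCP at [262.511, -539.531, 218.635] pointing down, gripper open.
Joint ranges: [-2.96, 2.96], [-0.89, 2.26], [0.02, 2.5], [-1.34, 4.48], [0, 2.73], [-2.66, 2.66]. Speed limits (rad/s): [2.39, 2.39, 2.79, 3.14, 3.14, 3.14].

INTERFACE

Orientations are given as a unit quaternion [w, x, y, z].
In Python, from workcell import ctrl, optics gives the robot as it stands. The module is installed in compiled form; this text tells all that it offers.
- The arm moves only by the tool move_arm, never from a script. Its argument "commands" is a list of rows, each a list of 3 entries, a list of its own where there are three numbers: the shift along the world's x, y, z in mm, then the turn, a rotation vector about the world's x, y, z in degrees, then the finger opening in mm, from 0 to 93. In form: [[[x, y, z], [ax, ay, az], jaw], ...]. A call has 1 to 12 rows; each row shifts and turns the commanded pose from where the row before left it; what a row does not reach is not made up. A row lasts 1/8 s, in which the tool goes at most 62.5 mm and 10.7 degrees, less where a joint would pass 70% of its speed; a pose out of reach is approached as far as the arm can. A call is refused whole if a number of a shift passes 62.5 or a number of a turn 10.7, either way. A call with a gripper value outside its range is refused whole. The fingers move at their own pace and stop on an object; "force" is the grip in N (left out, the last holds). Time passes only in rows, so rows that do not move let the fingers close. It gives the time, the measured TCP pose, the force and the opening at its end, in the units of the state.
- ctrl.get_state(): the state, without advancing time (a new reading comes with each control period).
- optics.grab_frame(name): name is "scene" or "top" or "wrist"; returns a dict with "img" (400x640x3 uint8, red, green, blue), "vfov" (degrees; the focal length in pixels is half the picture's height over the tangent of half this angle, whatever the lens; pixels are square), "cx", "cy" (the principal point, pixels), "world_to_cam" (4x4, takes a point from world to camera coordinates). Camera axes: x right, y up, looking along -z (the intrinsics and any distortion apply to the point x, -y, -z); pixel columns grow to the right and rows downward; lengths in mm; the calibration is good to about 2 mm. A picture is of the moment at which its call begins. There is no depth.
- ctrl.job_done(): hands the job in, once; it reports no verdict.
The state is a dict: "time": time; "joint_positions": joint angles; "joint_velocities": joint speeds; "tau": joint torques, N m; "tool_pos": TCP position; "orientation": TCP orientation; "force": force on the tool from outside, world axes, zero at the start; "wrist_torque": the same for the moment, N m; "finger_gap": finger opening in mm.
Only numpy, scipy, OpenCV 4.12 (cv2) and the standard library are available. Lean on these libraries where they do the work, as an engineer would, in place of code of your own. Each camera call takes 0.05 s, during which the arm holds its last target. There are 200 camera calls.

TASK

Clear down the welding bench. Nest every loose angle-iron offcut, heel up, squarely one over another on the long angle that lies on the timber bearers, with no end sticking out past the long one; that makes room to lay the scrap bin's lid aside. Tip the tube stubs out of the carrying tray into the bin, stand the empty tray flat again where it was and put the lid back home on the bin. Leave the brush, spray can and magnetic square alone.

Things in the scene. Friction and masses are not known exactly. Their poses are not given: they have to be found in the camera images.
- bearers: two pale timber bearers lying on the bench as a pair, each 35 mm wide, 100 mm long and 35 mm high, along the pair's y axis, centred at x = -55 and +55 mm in its frame; fixed to the bench. Origin midway between them at bench level, z up.
- long_angle: longest steel angle iron (section 40 x 40 x 6 mm, 180 mm long, 0.63 kg), loose, lying heel up like a roof across the bearers. Origin at mid-length, midway between the toes, at the level of the toes' undersides; x along the length, z up to the heel (ridge at z = 32.5 mm). Legs slope 45 degrees; widest at the toes' outer edges, y = +/-28.3, z = 4.2 mm. A nested angle sits 8.5 mm higher.
- angle1: loose offcut of the same angle iron (40 x 40 x 6 mm section, 110 mm long, about 0.38 kg), lying heel up on the bench; frame as for long_angle; either way round is the same. It can be picked up from above across its toes (56.6 mm wide, widest 4.2 mm above the bench) with the fingertips just over the bench. May be absent.
- angle2: loose offcut of the same angle iron (40 x 40 x 6 mm section, 120 mm long, about 0.42 kg), lying heel up on the bench; frame as for long_angle; either way round is the same. It can be picked up from above across its toes (56.6 mm wide, widest 4.2 mm above the bench) with the fingertips just over the bench. May be absent.
- angle3: loose offcut of the same angle iron (40 x 40 x 6 mm section, 120 mm long, about 0.42 kg), lying heel up on the bench; frame as for long_angle; either way round is the same. It can be picked up from above across its toes (56.6 mm wide, widest 4.2 mm above the bench) with the fingertips just over the bench. May be absent.
- angle4: loose offcut of the same angle iron (40 x 40 x 6 mm section, 130 mm long, about 0.45 kg), lying heel up on the bench; frame as for long_angle; either way round is the same. It can be picked up from above across its toes (56.6 mm wide, widest 4.2 mm above the bench) with the fingertips just over the bench. May be absent.
- tray: loose blue-painted steel carrying tray, 0.42 kg, floor 170 (x) x 130 (y) x 4 mm; walls 4 mm thick, 40 mm high at both x ends and the +y side; the -y side is open. A flat-bar handle 10 mm thick (y), 28 mm high, 162 mm long runs along x over the middle on two end uprights, 101 to 129 mm above the underside. Origin at the centre of the underside, z up. It holds the stubs.
- tray_grip (a point): centre of the tray's handle bar, 115 mm above the tray's origin; axes as the tray's (the bar runs along x)
- tray_lip (a point): middle of the tray's open edge, at y = -65 mm, z = 4 mm in the tray's frame (top of the floor)
- stub1: loose stub of square steel tube, 60 x 30 x 30 mm (long along x), about 0.1 kg, lying on the tray floor; origin at its centre. It slides on the tray once the floor is tilted 25 to 37 degrees. May be absent.
- stub2: loose stub of square steel tube, 60 x 30 x 30 mm (long along x), about 0.1 kg, lying on the tray floor; origin at its centre. It slides on the tray once the floor is tilted 25 to 37 degrees. May be absent.
- stub3: loose stub of square steel tube, 60 x 30 x 30 mm (long along x), about 0.1 kg, lying on the tray floor; origin at its centre. It slides on the tray once the floor is tilted 25 to 37 degrees. May be absent.
- stub4: loose stub of square steel tube, 60 x 30 x 30 mm (long along x), about 0.1 kg, lying on the tray floor; origin at its centre. It slides on the tray once the floor is tilted 25 to 37 degrees. May be absent.
- bin: green open-topped steel scrap bin, 220 (x) x 170 (y) mm outside, 80 mm high, walls and floor 4 mm; fixed to the bench. Origin at the centre of its underside, z up.
- lid: the bin's loose green steel lid, 230 (x) x 180 (y) x 4 mm, 0.45 kg, lying on the bin. Origin at the centre of the sheet's underside (80 mm up when it is home on the bin). Two locating ribs below it, 202 mm long (x), 4 mm thick, 12 mm deep, at y = +/-74 mm, drop inside the bin's walls with 5 mm to spare on each side; laid on a flat bench it stands on them.
- lid_grip (a point): centre of the lid's strap handle: a flat bar along x, 100 mm long, 10 mm thick (y), 34 to 54 mm above the sheet's underside, on a post at each end; this point 44 mm above it
- brush: bystander: wire brush with a wooden back, 240 mm long (along x), 30 mm wide, 40 mm high; origin under its centre
- can: bystander: plain grey spray can, 54 mm across, 160 mm high, standing; origin under its centre
- magnet: bystander: triangular magnetic holding square, about 107 mm a side, 20 mm thick, lying flat; origin under its centre
Not all that is in view belongs to the job. What is shaped like the angle2 but brown or orange is not meant. Of the things shaped like the tray, the blue one is meant.

How it is judged:
By the outcome, as a careful person would: the job done as asked, in the order asked, and still so for the second after the job is handed in, with the robot touching nothing.
Of angle1, angle2, angle3, angle4 only 2 to 4 are there at a start; the rules pass over those that are not, and their reading is None.
Of stub1, stub2, stub3, stub4 only 2 to 4 are there at a start; the rules pass over those that are not, and their reading is None.
At some moment in a run one of angle1, angle2, angle3, angle4 may be knocked a few centimetres aside while the robot is not near it.
It also fails if it takes over 210 s, if anything falls off the work surface, if the arm or the gripper's body presses on something with over 40 N, if the wrist force passes 120 N, or if a joint passes its speed limit or range.

## Working session

There is one attempt and no reset: what is moved stays moved. The work goes in short steps, Python scripts to look and compute and a tool call to move; the robot and the scene stay as the last step left them, time stands still between calls to the robot, and variables do not carry over. Pictures are saved under pics/ and viewed, about 12 in all and at most 16, crops included, and the job is handed in when it is done.

Besides the shell and the picture viewer there is one more tool, called after ">>>" by a JSON object that holds its "fn" and its "kwargs", one argument or row to a line. move_arm: Moves the arm, as the interface text tells. Its arguments: {"type":"object","properties":{"commands":{"type":"array","items":{"type":"array"}},"force":{"type":"number"}},"required":["commands"]}

```bash
mkdir -p pics; cat > h.py <<'E'
import numpy as np, cv2
from workcell import ctrl, optics
def grab(n,save=None):
    f=optics.grab_frame(n)
    if save: cv2.imwrite('pics/'+save,f['img'][:,:,::-1])
    return f
def cam(f):
    h=f['img'].shape[0]; fl=h/2/np.tan(np.radians(f['vfov'])/2); M=np.array(f['world_to_cam']); return fl,M
def ray(f,u,v):
    fl,M=cam(f); d=np.array([(u-f['cx'])/fl,-(v-f['cy'])/fl,-1]); R=M[:3,:3]
    return -R.T@M[:3,3], R.T@d
def at(f,u,v,z):
    c,d=ray(f,u,v); return c+d*(z-c[2])/d[2]
def proj(f,p):
    fl,M=cam(f); q=M[:3,:3]@np.array(p,float)+M[:3,3]; return f['cx']+fl*q[0]/-q[2], f['cy']-fl*q[1]/-q[2]
E
python3 - <<'E'
from h import *
for n in('scene','top','wrist'):
    f=grab(n,n+'0.png'); print(n,f['vfov'],f['cx'],f['cy'],[k for k in f],ray(f,320,200))
print(ctrl.get_state())
E
```

```text
scene 48.8102395287713 318.2991029469881 198.44187674170348 ['img', 'vfov', 'cx', 'cy', 'world_to_cam'] (array([1182.26946452,  741.32734109,  901.72421423]), array([-0.52748529, -0.57384342, -0.62649053]))
top 57.16108839498809 322.6541706240956 200.18117239957286 ['img', 'vfov', 'cx', 'cy', 'world_to_cam'] (array([ 330.9209571 ,  -13.7250437 , 1001.53994957]), array([ 0.21334749, -0.00323342, -0.9769979 ]))
wrist 64.64408979340627 321.88523021476806 201.0454590731087 ['img', 'vfov', 'cx', 'cy', 'world_to_cam'] (array([ 335.85620209, -504.00538592,  384.51208079]), array([-0.26223127, -0.11985049, -0.9575579 ]))
{'time': 0.15, 'joint_positions': array([-1.20337830e+00,  1.30964457e-01,  1.48904548e+00,  3.42536032e-05,
        1.52299073e+00, -8.54144229e-02]), 'joint_velocities': array([-0.00064375, -0.00134701, -0.00318456,  0.00082427, -0.00020305,
       -0.00192227]), 'tau': array([ 2.72236221e-04, -5.60477185e+01, -4.92334843e+01,  7.68629531e-02,
        3.06120480e-02, -9.19961553e-05]), 'tool_pos': array([ 262.37400726, -539.10339803,  217.83331301]), 'orientation': array([-6.99424077e-04,  9.74477106e-01,  2.24485800e-01, -8.20007387e-05]), 'force': array([ 0.97896677, -0.07338563, -0.3902947 ]), 'wrist_torque': array([0.00724803, 0.00627508, 0.00518957]), 'finger_gap': 92.81037480136852}
```

View pics/top0.png

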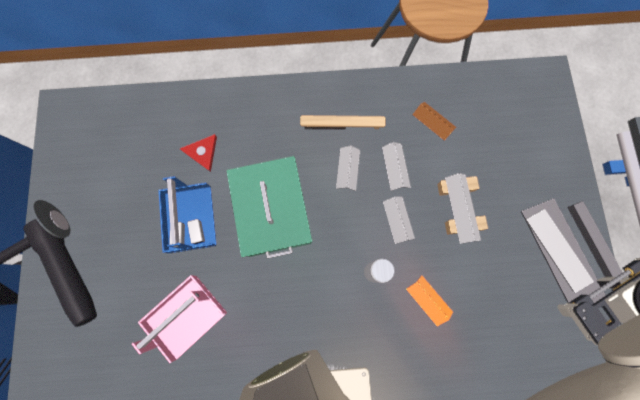

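View pics/scene0.png

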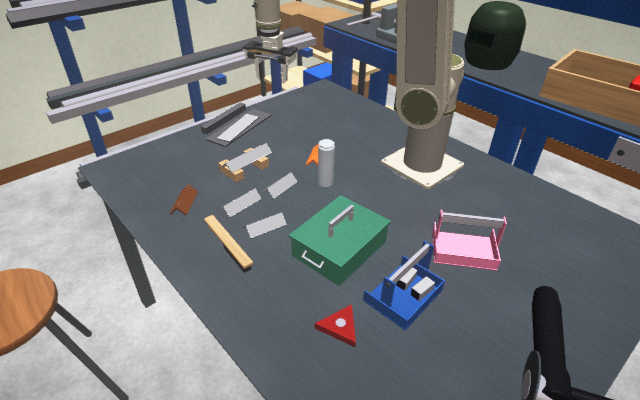

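Up in the top view is world +x and left is +y. What I take each thing to be:
- **Loose angles:** three grey ones, at (348,168), (397,166) and (399,220).
- **Long angle:** at (462,208), on the bearers.
- **Decoy angles:** brown at (433,120) and orange at (430,300). Both are the wrong colour.
- **Tray:** the blue one at (187,217). The pink one at (180,318) is a decoy.
- **Bin with lid:** at (270,205).

I'll measure these and view an enlarged crop.

```bash
python3 - <<'E'
from h import *
f=grab('top'); im=f['img'].astype(int)
hsv=cv2.cvtColor(f['img'],cv2.COLOR_RGB2HSV)
def comps(m,z,name,mn=60):
    cs,_=cv2.findContours(m.astype(np.uint8),cv2.RETR_EXTERNAL,cv2.CHAIN_APPROX_NONE)
    for c in cs:
        if cv2.contourArea(c)<mn: continue
        u=c.reshape(-1,2).mean(0)
        if not(140<u[0]<520 and 90<u[1]<340): continue
        P=np.array([at(f,a,b,z)[:2] for a,b in c.reshape(-1,2)],np.float32)
        r=cv2.minAreaRect(P); bx=cv2.boxPoints(r)
        e=[bx[1]-bx[0],bx[2]-bx[1]]; l=max(e,key=np.linalg.norm)
        print(name,u.round(),'ctr',np.round(r[0],1),'size',sorted(np.round(r[1],1)),'yaw',round(np.degrees(np.arctan2(l[1],l[0]))%180,1))
H,S,V=hsv[...,0].astype(int),hsv[...,1].astype(int),hsv[...,2].astype(int)
comps((S<40)&(V>105),10,'grey')
comps((H>60)&(H<90)&(S>80),84,'lid(z84)')
comps((H>100)&(H<120)&(S>140)&(V>70),20,'blue')
comps((H>10)&(H<25)&(S>70)&(V>120),37,'wood/brg')
comps(((H<6)|(H>174))&(S>150),20,'red')
c=cv2.resize(f['img'][90:345,140:510],None,fx=2.15,fy=2.15,interpolation=cv2.INTER_CUBIC)
cv2.imwrite('pics/c1.png',c[:,:,::-1]); print(c.shape)
E
```

```text
grey [314. 219.] ctr [524.6 -57.4] size [np.float64(1028.9), np.float64(1953.0)] yaw 89.9
lid(z84) [268. 207.] ctr [527.1 115.9] size [np.float64(178.5), np.float64(230.8)] yaw 8.1
blue [182. 219.] ctr [540.2 349.3] size [np.float64(140.9), np.float64(205.9)] yaw 5.1
wood/brg [429. 301.] ctr [ 260.7 -276.2] size [np.float64(55.3), np.float64(122.9)] yaw 34.9
wood/brg [451. 227.] ctr [ 444.9 -355.6] size [np.float64(25.5), np.float64(35.8)] yaw 4.1
wood/brg [482. 223.] ctr [ 449.9 -439.6] size [np.float64(23.5), np.float64(35.5)] yaw 4.6
wood/brg [443. 188.] ctr [ 552.8 -349. ] size [np.float64(23.0), np.float64(39.1)] yaw 3.2
wood/brg [473. 183.] ctr [ 558.  -433.2] size [np.float64(26.4), np.float64(37.3)] yaw 2.2
wood/brg [342. 121.] ctr [761.6 -95.6] size [np.float64(36.3), np.float64(239.8)] yaw 85.8
wood/brg [433. 120.] ctr [ 748.2 -352.1] size [np.float64(54.1), np.float64(116.5)] yaw 43.8
red [202. 151.] ctr [698.  302.7] size [np.float64(90.5), np.float64(101.6)] yaw 109.8
(548, 796, 3)
```

View pics/c1.png

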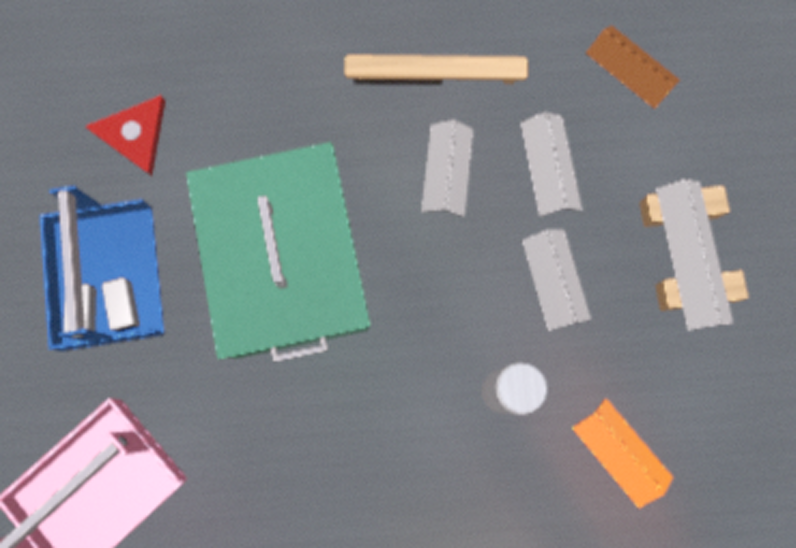

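Crop c1 shows three grey angles at crop px (447,167), (550,163) and (556,280), and the long angle at (694,255) on the pale bearers. The brown (632,67) and orange (622,455) ones are decoys. The blue tray is at (100,275), with its open side towards the bin and at least two stubs in it. Next I'll get the angle outlines.

```bash
cat >> h.py <<'E'
def angles(f,thr=135,z=4,zr=None,win=(140,520,90,340),mn=100):
    hsv=cv2.cvtColor(f['img'],cv2.COLOR_RGB2HSV); m=((hsv[...,1]<40)&(hsv[...,2]>thr)).astype(np.uint8)
    m=cv2.morphologyEx(m,cv2.MORPH_OPEN,np.ones((3,3)))
    cs,_=cv2.findContours(m,cv2.RETR_EXTERNAL,cv2.CHAIN_APPROX_NONE); out=[]
    for c in cs:
        u=c.reshape(-1,2).mean(0)
        if cv2.contourArea(c)<mn or not(win[0]<u[0]<win[1] and win[2]<u[1]<win[3]): continue
        P=np.array([at(f,a,b,z)[:2] for a,b in c.reshape(-1,2)],np.float32)
        r=cv2.minAreaRect(P); bx=cv2.boxPoints(r); l=max([bx[1]-bx[0],bx[2]-bx[1]],key=np.linalg.norm)
        print(u.round(),'ctr',np.round(r[0],1),'size',[float(round(x,1)) for x in sorted(r[1])],'yaw',round(float(np.degrees(np.arctan2(l[1],l[0]))+90)%180-90,1))
E
python3 - <<'E'
from h import *
f=grab('top'); im=f['img']; hsv=cv2.cvtColor(im,cv2.COLOR_RGB2HSV)
print(hsv[200,335],hsv[168,348],hsv[166,390],hsv[208,462],hsv[130,250])
for z in (4,39):
  print(z); angles(f,125,z)
for p in [(350,0,0)]: print(proj(f,p))
# tray floor corners etc
for uv in [(160+0,191),(212,185),(215,246),(163,252)]: print(uv,at(f,*uv,4)[:2].round(), at(f,*uv,44)[:2].round())
E
```

```text
[103  18 127] [167   9 202] [165   5 198] [165   8 199] [108  20 125]
4
[195. 322.] ctr [254.8 324.8] size [73.5, 113.5] yaw -50.7
[170. 314.] ctr [269.5 399.6] size [40.1, 212.4] yaw -47.6
[272. 275.] ctr [352.7 126. ] size [18.3, 77.3] yaw 85.9
[229. 299.] ctr [299.4 233.5] size [127.3, 154.7] yaw 6.5
[458. 274.] ctr [ 328.7 -367.9] size [127.2, 129.9] yaw -36.0
[279. 254.] ctr [407.5 102.7] size [26.6, 77.4] yaw -81.8
[194. 231.] ctr [487.4 331.2] size [31.8, 62.5] yaw 10.3
[373. 274.] ctr [ 325.5 -140.3] size [337.6, 450.9] yaw 13.5
[265. 202.] ctr [556.1 134.7] size [13.8, 121.3] yaw 8.2
[171. 211.] ctr [549.1 397.4] size [16.9, 183.6] yaw 5.0
[220. 174.] ctr [646.8 266.2] size [102.3, 126.8] yaw -19.8
[453. 187.] ctr [ 537.9 -377.1] size [130.2, 297.4] yaw 5.5
[394. 167.] ctr [ 634.4 -229.9] size [83.6, 143.8] yaw 4.0
[337. 172.] ctr [636.  -77.9] size [179.8, 181.2] yaw -39.0
[285. 111.] ctr [818.1  64.3] size [34.6, 79.9] yaw 74.4
39
[195. 322.] ctr [257.5 312.9] size [70.9, 109.5] yaw -50.7
[170. 314.] ctr [271.7 385.1] size [38.7, 205.0] yaw -47.6
[272. 275.] ctr [351.9 121
[... 240 characters left out ...]
ize [30.7, 60.3] yaw 10.3
[373. 274.] ctr [ 325.7 -135.9] size [325.8, 435.1] yaw 13.5
[265. 202.] ctr [548.2 129.5] size [13.4, 117.0] yaw 8.2
[171. 211.] ctr [541.5 383. ] size [16.3, 177.1] yaw 5.0
[220. 174.] ctr [635.7 256.4] size [98.7, 122.3] yaw -19.8
[453. 187.] ctr [ 530.6 -364.3] size [125.7, 286.9] yaw 5.5
[394. 167.] ctr [ 623.8 -222.3] size [80.6, 138.7] yaw 4.0
[337. 172.] ctr [625.3 -75.6] size [173.5, 174.9] yaw -39.0
[285. 111.] ctr [801.   61.6] size [33.4, 77.1] yaw 74.4
(np.float64(318.80847386811956), np.float64(273.13556509668746))
(160, 191) [607. 428.] [596. 411.]
(212, 185) [614. 283.] [602. 271.]
(215, 246) [442. 276.] [437. 264.]
(163, 252) [436. 416.] [431. 399.]
```

```bash
python3 - <<'E'
from h import *
f=grab('top')
angles(f,165,4)
print('z39');angles(f,165,39)
g=grab('scene')
for z in(4,39):
  print('scene',z);angles(g,165,z,win=(150,380,120,260))
c=cv2.resize(g['img'][130:350,190:520],None,fx=2.4,fy=2.4,interpolation=cv2.INTER_CUBIC)
cv2.imwrite('pics/c2.png',c[:,:,::-1])
E
```

```text
[196. 321.] ctr [255.2 324.2] size [73.4, 112.1] yaw -50.3
[171. 313.] ctr [270.9 400.9] size [36.3, 212.4] yaw -47.6
[382. 270.] ctr [ 345.  -169.9] size [60.3, 61.6] yaw 85.9
[194. 231.] ctr [488.1 332.2] size [30.1, 61.8] yaw 11.1
[398. 220.] ctr [ 481.2 -227.1] size [56.1, 123.5] yaw 9.7
[265. 200.] ctr [558.9 136.4] size [11.3, 115.2] yaw 8.2
[171. 211.] ctr [549.2 397.1] size [13.9, 183.4] yaw 4.0
[462. 208.] ctr [ 500.6 -407.5] size [58.9, 191.0] yaw 4.1
[348. 168.] ctr [ 639.4 -102.3] size [55.8, 125.9] yaw -10.9
[396. 166.] ctr [ 634.8 -237.2] size [55.7, 135.6] yaw 4.9
z39
[196. 321.] ctr [257.9 312.3] size [70.8, 108.2] yaw -50.3
[171. 313.] ctr [273.  386.3] size [35.0, 205.0] yaw -47.6
[382. 270.] ctr [ 344.5 -164.4] size [58.2, 59.5] yaw 85.9
[194. 231.] ctr [482.6 320.1] size [29.1, 59.6] yaw 11.1
[398. 220.] ctr [ 475.9 -219.7] size [54.1, 119.2] yaw 9.7
[265. 200.] ctr [550.9 131.1] size [10.9, 111.2] yaw 8.2
[171. 211.] ctr [541.5 382.7] size [13.4, 177.0] yaw 4.0
[462. 208.] ctr [ 494.6 -393.7] size [56.8, 184.3] yaw 4.1
[348. 168.] ctr [628.6 -99.2] size [53.8, 121.5] yaw -10.9
[396. 166.] ctr [ 624.1 -229.4] size [53.8, 130.8] yaw 4.9
scene 4
[266. 225.] ctr [ 628.6 -100.1] size [57.9, 127.4] yaw -10.1
[242. 202.] ctr [ 620.5 -238.3] size [58.0, 142.5] yaw 4.8
[282. 185.] ctr [ 467.3 -227.9] size [55.0, 139.7] yaw 10.2
[249. 157.] ctr [ 452.  -442.5] size [67.0, 202.0] yaw 4.8
[327. 144.] ctr [ 178.6 -319.3] size [57.8, 80.4] yaw 49.2
[238. 127.] ctr [ 358.3 -657.9] size [61.2, 222.1] yaw 24.1
scene 39
[266. 225.] ctr [650.1 -67.3] size [55.6, 122.4] yaw -10.1
[242. 202.] ctr [ 642.4 -200.1] size [55.7, 137.0] yaw 4.8
[282. 185.] ctr [ 495.1 -190.1] size [52.8, 134.3] yaw 10.2
[249. 157.] ctr [ 480.5 -396.3] size [64.4, 194.1] yaw 4.8
[327. 144.] ctr [ 217.7 -277.9] size [55.6, 77.2] yaw 49.2
[238. 127.] ctr [ 390.4 -603.4] size [58.8, 213.5] yaw 24.1
```

View pics/c2.png

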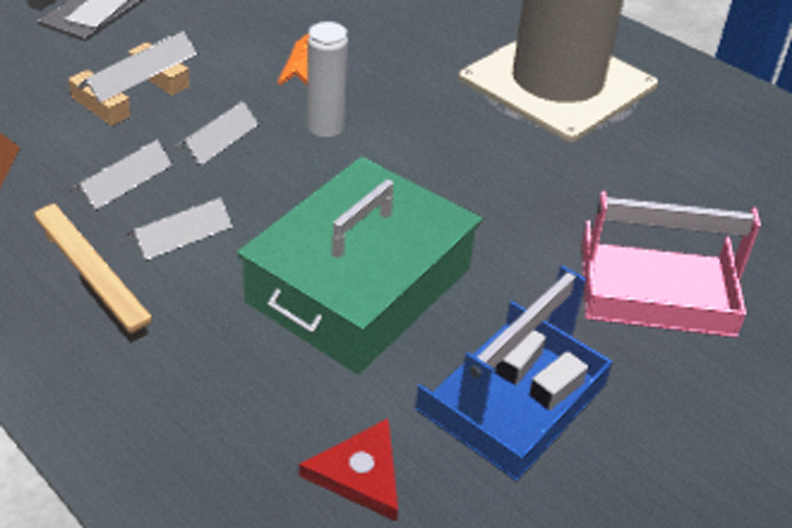

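>>> {"fn": "move_arm", "kwargs": {
  "commands": [
    [[37,30,-6],[0,0,-2.1],93],
    [[37,30,-6],[0,0,-2.1],93],
    [[37,30,-6],[0,0,-2.1],93],
    [[37,30,-6],[0,0,-2.1],93],
    [[37,30,-6],[0,0,-2.1],93],
    [[37,30,-6],[0,0,-2.1],93],
    [[37,30,-6],[0,0,-2.1],93],
    [[37,30,-6],[0,0,-2.1],93],
    [[37,30,-6],[0,0,-2.1],93],
    [[37,32,-6],[0,0,-2.1],93],
    [[0,0,0],[0,0,0],93]
  ],
  "force": 40
}}

```text
time: 1.72
tool_pos: [634.2, -234.3, 157.4]
orientation: [-0.001, 0.999, 0.045, -0.0]
force: [-0.1, -0.3, 0.3]
finger_gap: 92.9
```

```bash
python3 - <<'E'
from h import *
s=ctrl.get_state(); print(s['tool_pos'],s['orientation'],s['force'])
f=grab('wrist','w1.png'); g=grab('top')
angles(f,165,12,win=(0,640,0,400),mn=800)
print('top12');angles(g,165,12,win=(330,520,90,340))
E
```

```text
[ 634.19027465 -234.28612982  157.38285384] [-6.86374044e-04  9.98990195e-01  4.49217821e-02 -3.90728840e-04] [-0.14530002 -0.28855453  0.30957762]
top12
[347. 167.] ctr [ 637.1 -101.5] size [50.1, 117.9] yaw -10.9
[496. 178.] ctr [ 507.6 -517.2] size [565.5, 1468.0] yaw -44.9
[436.  91.] ctr [ 834.  -418.5] size [269.0, 597.2] yaw -24.1
```

View pics/w1.png

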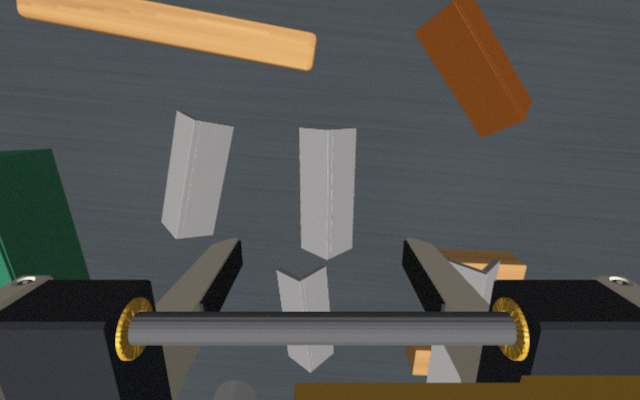

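The wrist view shows angle B with toe corners at (300,128), (356,128), (353,248) and (300,248), which lie between the fingers.

```bash
python3 - <<'E'
from h import *
f=grab('wrist'); print(ray(f,320,200))
for n,uv in {'B':[(300,128),(356,128),(353,248),(300,248)],'A':[(177,112),(233,127),(213,235),(163,222)]}.items():
    P=[at(f,*q,4)[:2] for q in uv]; print(n,np.mean(P,0),[p.round() for p in P])
E
```

```text
(array([ 713.98748214, -230.41461696,  324.92177035]), array([-0.28837087, -0.0196188 , -0.95734208]))
B [ 627.35288349 -243.74225941] [array([ 690., -211.]), array([ 695., -266.]), array([ 565., -278.]), array([ 560., -220.])]
A [ 631.17090254 -106.98351034] [array([695., -90.]), array([ 685., -145.]), array([ 567., -123.]), array([578., -70.])]
```

>>> {"fn": "move_arm", "kwargs": {
  "commands": [
    [[-4,-6,-40],[0,0,0],93],
    [[0,0,-50],[0,0,0],93],
    [[0,0,-40],[0,0,0],93],
    [[0,0,-20],[0,0,0],93],
    [[0,0,-5.5],[0,0,0],93],
    [[0,0,0],[0,0,0],93],
    [[0,0,0],[0,0,0],50],
    [[0,0,0],[0,0,0],50],
    [[0,0,0],[0,0,0],50],
    [[0,0,0],[0,0,0],50]
  ],
  "force": 45
}}

```text
time: 3.12
tool_pos: [628.7, -242.9, 3.5]
orientation: [-0.0, 0.999, 0.043, 0.0]
force: [-0.4, 3.4, 2.8]
finger_gap: 57.7
```

>>> {"fn": "move_arm", "kwargs": {
  "commands": [
    [[0,0,-1],[0,0,0],50],
    [[0,0,0],[0,0,0],50],
    [[0,0,10],[0,0,0],50],
    [[0,0,20],[0,0,0],50],
    [[0,0,40],[0,0,0],50],
    [[0,0,40],[0,0,0],50],
    [[0,0,20],[0,0,0],50],
    [[0,0,0],[0,0,0],50]
  ]
}}

```text
time: 4.12
tool_pos: [629.8, -244.2, 134.5]
orientation: [0.001, 0.999, 0.043, 0.002]
force: [-0.1, 0.4, -3.9]
finger_gap: 53.6
```

```bash
python3 - <<'E'
from h import *
s=ctrl.get_state(); print(s['tool_pos'],s['force'],s['finger_gap'])
f=grab('wrist','w2.png'); angles(f,165,45,win=(0,640,0,400),mn=800)
E
```

```text
[ 629.76100205 -244.23276394  134.5444885 ] [-0.13133153  0.38200475 -3.92386189] 53.57452279745475
```

View pics/w2.png

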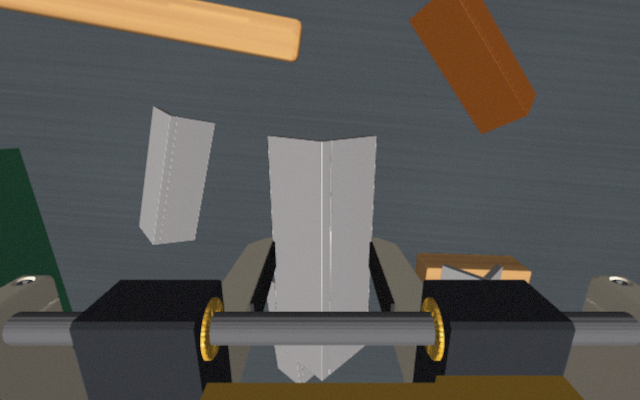

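Angle B is held: far toe corners at (268,137) and (376,137), ridge at (322,141). The gap has dropped to 53.6, so it may sit slightly high or pitched between the pads. I'll compare it with the projection of a level pose.

```bash
python3 - <<'E'
from h import *
f=grab('wrist'); s=ctrl.get_state(); T=s['tool_pos']
a=np.radians(5); ex=np.array([np.cos(a),np.sin(a),0]); ey=np.array([-np.sin(a),np.cos(a),0])
for dz in(-4,-1):
  for l in(65,-65):
    print(dz,l,[np.round(proj(f,T+ex*l+ey*w+[0,0,dz+h])) for w,h in((28.3,4.2),(0,32.5),(-28.3,4.2))])
E
```

```text
-4 65 [array([266., 140.]), array([319., 146.]), array([374., 139.])]
-4 -65 [array([277., 344.]), array([320., 380.]), array([364., 344.])]
-1 65 [array([265., 140.]), array([319., 147.]), array([375., 140.])]
-1 -65 [array([276., 347.]), array([320., 385.]), array([365., 347.])]
```

>>> {"fn": "move_arm", "kwargs": {
  "commands": [
    [[-30,-15,20],[0,0,-0.2],50],
    [[-30,-15,20],[0,0,-0.2],50],
    [[-30,-15,20],[0,0,-0.2],50],
    [[-30,-15,5],[0,0,-0.2],50],
    [[-30,-15,0],[0,0,0],50],
    [[-30,-11,0],[0,0,0],50],
    [[0,0,0],[0,0,0],50]
  ]
}}

```text
time: 5.1
tool_pos: [445.9, -329.5, 194.6]
orientation: [-0.001, 0.999, 0.035, -0.002]
force: [0.2, -0.3, -4.5]
finger_gap: 53.6
```

```bash
python3 - <<'E'
from h import *
s=ctrl.get_state(); print(s['tool_pos'],s['finger_gap'])
f=grab('wrist','w3.png')
E
```

```text
[ 445.94755257 -329.54759585  194.59982157] 53.59019566310633
```

View pics/w3.png

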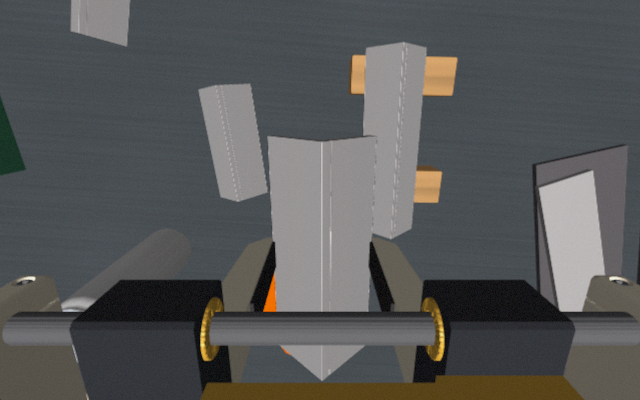

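The long angle shows far toe corners at (367,49) and (426,47), far ridge end at (404,43), near ridge end at (391,238) and near right toe at (413,230).

```bash
python3 - <<'E'
from h import *
f=grab('wrist')
a=at(f,404,43,67.5);b=at(f,391,238,67.5)
print('ridge',a,b,(a+b)/2,np.linalg.norm(a-b),np.degrees(np.arctan2(*(a-b)[1::-1])))
l=at(f,367,49,39.2);r=at(f,426,47,39.2);r2=at(f,413,230,39.2)
print('toes',l,r,r2,(l+r)/2,np.degrees(np.arctan2(*(r-r2)[1::-1])), (l+r2)/2)
g=grab('top'); 
angles(g,165,46)
print(f['world_to_cam'][0])
E
```

```text
ridge [ 582.9293754  -389.30801617   67.5       ] [ 404.94606177 -402.25149642   67.5       ] [ 493.93771859 -395.7797563    67.5       ] 178.45333734953684 4.159398686049467
toes [ 580.7073548  -362.01201589   39.2       ] [ 586.1944151  -416.40811205   39.2       ] [ 404.17139178 -432.54896391   39.2       ] [ 583.45088495 -389.21006397   39.2       ] 5.067436361254284 [ 492.43937329 -397.2804899    39.2       ]
[165. 322.] ctr [257.8 389.6] size [10.9, 173.4] yaw -51.1
[382. 270.] ctr [ 345.6 -162.3] size [55.6, 56.3] yaw 84.3
[194. 231.] ctr [481.2 317.8] size [28.3, 58.6] yaw 11.1
[399. 219.] ctr [ 474.3 -217.9] size [50.2, 112.6] yaw 9.1
[265. 201.] ctr [547.9 129.9] size [9.8, 107.7] yaw 8.3
[171. 211.] ctr [539.8 380.1] size [12.2, 175.3] yaw 3.8
[456. 184.] ctr [ 559.5 -386.7] size [46.6, 58.8] yaw 82.9
[347. 167.] ctr [626.8 -98.4] size [48.1, 114.1] yaw -10.7
[ 6.98446433e-02 -9.97555846e-01 -2.01495536e-03 -3.59671545e+02]
```

>>> {"fn": "move_arm", "kwargs": {
  "commands": [
    [[25,-33,0],[0,0,0.3],50],
    [[24,-33,0],[0,0,0],50],
    [[0,0,-40],[0,0,0],50],
    [[0,0,-40],[0,0,0],50],
    [[0,0,-40],[0,0,0],50],
    [[0,0,-14],[0,0,0],50],
    [[0,0,0],[0,0,0],50],
    [[0,0,-3],[0,0,0],50],
    [[0,0,-3],[0,0,0],50],
    [[0,0,0],[0,0,0],50]
  ]
}}

```text
time: 6.5
tool_pos: [497.8, -395.9, 57.9]
orientation: [0.0, 0.999, 0.039, 0.0]
force: [0.7, 0.5, -4.3]
finger_gap: 53.3
```

>>> {"fn": "move_arm", "kwargs": {
  "commands": [
    [[-2,0,-3],[0,0,0],50],
    [[0,0,-3],[0,0,0],50],
    [[0,0,-2],[0,0,0],50],
    [[0,0,0],[0,0,0],50]
  ]
}}

```text
time: 7.0
tool_pos: [495.3, -395.4, 48.7]
orientation: [-0.0, 0.999, 0.039, -0.0]
force: [1.1, 0.3, -4.3]
finger_gap: 53.6
```

>>> {"fn": "move_arm", "kwargs": {
  "commands": [
    [[0,0,-1.5],[0,0,0],50],
    [[0,0,-1.5],[0,0,0],50],
    [[0,0,0],[0,0,0],50]
  ]
}}

```text
time: 7.38
tool_pos: [495.8, -395.5, 47.4]
orientation: [0.0, 0.999, 0.039, 0.0]
force: [-3.6, 2.7, 5.9]
finger_gap: 53.3
```

>>> {"fn": "move_arm", "kwargs": {
  "commands": [
    [[0,0,0],[0,0,0],62],
    [[0,0,0],[0,0,0],75],
    [[0,0,0],[0,0,0],93],
    [[0,0,0],[0,0,0],93],
    [[0,0,20],[0,0,0],93],
    [[0,0,50],[0,0,0],93],
    [[-20,25,40],[0,0,0],93],
    [[-20,25,20],[0,0,0],93],
    [[-10,16,0],[0,0,0],93],
    [[0,0,0],[0,0,0],93]
  ]
}}

```text
time: 8.62
tool_pos: [445.7, -329.3, 178.2]
orientation: [0.001, 0.999, 0.039, 0.001]
force: [-0.4, -1.2, 0.8]
finger_gap: 93.1
```

```bash
python3 - <<'E'
from h import *
s=ctrl.get_state(); print(s['tool_pos'],s['finger_gap'])
f=grab('wrist','w4.png'); g=grab('top'); angles(g,165,12,win=(330,520,90,340))
E
```

```text
[ 445.71338976 -329.28592916  178.24084024] 93.05420522561423
[382. 270.] ctr [ 346.2 -167.6] size [57.2, 58.7] yaw 85.9
[399. 221.] ctr [ 479.1 -224.6] size [54.1, 117.2] yaw 9.4
[463. 188.] ctr [ 556.4 -410.5] size [70.9, 91.1] yaw 70.5
[348. 168.] ctr [ 637.  -102.4] size [51.7, 118.5] yaw -10.7
```

View pics/w4.png

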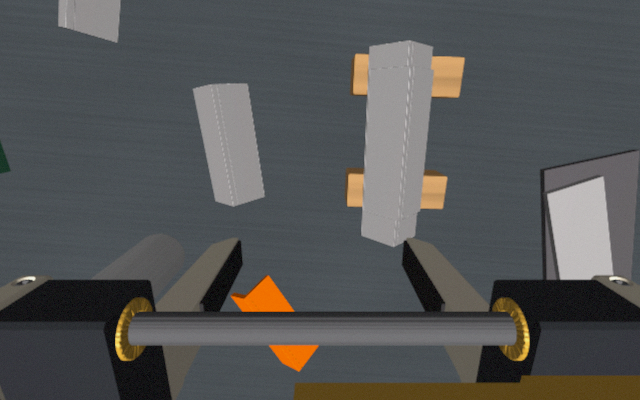

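Angle B is nested: it lies evenly along the long angle, with the long one showing past both ends at (400,45) and (390,235). Next is C, with corners at (194,88), (249,84), (264,196) and (217,203).

```bash
python3 - <<'E'
from h import *
f=grab('wrist')
P=np.array([at(f,*q,4)[:2] for q in [(194,88),(249,84),(264,196),(217,203)]]);print(P,P.mean(0))
a,b=at(f,216,84,32.5),at(f,234,206,32.5);print((a+b)/2,np.linalg.norm(a-b),np.degrees(np.arctan2(*(a-b)[1::-1])))
E
```

```text
[[ 533.77914717 -194.00013035]
 [ 541.88321325 -249.50889286]
 [ 425.2570568  -267.41855182]
 [ 413.01448228 -214.88845775]] [ 478.48347488 -231.4540082 ]
[ 479.4799377  -233.40121177   32.5       ] 118.74385339621745 7.827540727829556
```

>>> {"fn": "move_arm", "kwargs": {
  "commands": [
    [[11,33,0],[0,0,1.5],93],
    [[11,33,0],[0,0,1.5],93],
    [[11,32,-20],[0,0,1.5],93],
    [[0,0,-50],[0,0,0],93],
    [[0,0,-50],[0,0,0],93],
    [[0,0,-40],[0,0,0],93],
    [[0,0,-12],[0,0,0],93],
    [[0,0,0],[0,0,0],93]
  ]
}}

```text
time: 9.78
tool_pos: [478.5, -231.7, 4.0]
orientation: [-0.0, 0.997, 0.078, -0.0]
force: [0.3, 0.0, 0.9]
finger_gap: 92.8
```

>>> {"fn": "move_arm", "kwargs": {
  "commands": [
    [[0,0,-2],[0,0,0],93],
    [[0,0,-0.5],[0,0,0],93],
    [[0,0,0],[0,0,0],93]
  ]
}}

```text
time: 10.15
tool_pos: [479.1, -231.9, 2.6]
orientation: [0.0, 0.997, 0.078, 0.001]
force: [0.2, -0.7, 0.6]
finger_gap: 93.2
```

>>> {"fn": "move_arm", "kwargs": {
  "commands": [
    [[0,0,-1],[0,0,0],93],
    [[0,0,0],[0,0,0],50],
    [[0,0,0],[0,0,0],50],
    [[0,0,0],[0,0,0],50],
    [[0,0,0],[0,0,0],50],
    [[0,0,0],[0,0,0],50]
  ]
}}

```text
time: 10.9
tool_pos: [478.4, -231.2, 0.5]
orientation: [-0.0, 0.997, 0.078, -0.0]
force: [-0.3, 2.2, 1.1]
finger_gap: 53.7
```

>>> {"fn": "move_arm", "kwargs": {
  "commands": [
    [[0,0,15],[0,0,0],50],
    [[0,0,40],[0,0,0],50],
    [[0,0,40],[0,0,0],50],
    [[0,0,25],[0,0,-0.6],50],
    [[3,-33,10],[0,0,-1],50],
    [[3,-33,0],[0,0,-1],50],
    [[3,-33,0],[0,0,-1],50],
    [[3,-33,0],[0,0,-1],50],
    [[3,-32.5,0],[0,0,0],50],
    [[0,0,-25],[0,0,0],50],
    [[0,0,-25],[0,0,0],50],
    [[0,0,0],[0,0,0],50]
  ]
}}

```text
time: 12.4
tool_pos: [491.6, -394.6, 78.1]
orientation: [-0.002, 0.999, 0.038, -0.002]
force: [0.1, 0.0, -4.8]
finger_gap: 53.7
```

>>> {"fn": "move_arm", "kwargs": {
  "commands": [
    [[2,-0.5,-12],[0,0,0],50],
    [[0,0,-5],[0,0,0],50],
    [[0,0,-3],[0,0,0],50],
    [[0,0,0],[0,0,0],50]
  ]
}}

```text
time: 12.9
tool_pos: [495.5, -396.5, 60.7]
orientation: [-0.0, 0.999, 0.038, -0.0]
force: [-0.6, 0.6, -4.3]
finger_gap: 53.4
```

>>> {"fn": "move_arm", "kwargs": {
  "commands": [
    [[-1,0,-2],[0,0,0],50],
    [[0,0,-2],[0,0,0],50],
    [[0,0,-1],[0,0,0],50],
    [[0,0,0],[0,0,0],50]
  ]
}}

```text
time: 13.4
tool_pos: [494.4, -396.5, 55.5]
orientation: [-0.0, 0.999, 0.038, -0.0]
force: [0.2, -0.4, -3.5]
finger_gap: 53.5
```

>>> {"fn": "move_arm", "kwargs": {
  "commands": [
    [[0,0,-1],[0,0,0],50],
    [[0,0,-1],[0,0,0],50],
    [[0,0,0],[0,0,0],50]
  ]
}}

```text
time: 13.78
tool_pos: [494.7, -396.5, 54.0]
orientation: [-0.0, 0.999, 0.038, 0.0]
force: [-1.2, 1.9, 0.1]
finger_gap: 53.5
```

>>> {"fn": "move_arm", "kwargs": {
  "commands": [
    [[0,0,-0.7],[0,0,0],50],
    [[0,0,0],[0,0,0],62],
    [[0,0,0],[0,0,0],75],
    [[0,0,0],[0,0,0],93],
    [[0,0,0],[0,0,0],93],
    [[0,0,20],[0,0,0],93],
    [[0,0,50],[0,0,0],93],
    [[0,30,40],[0,0,-2],93],
    [[0,40,20],[0,0,-3],93],
    [[0,40,0],[0,0,-3],93],
    [[0,0,0],[0,0,0],93]
  ]
}}

```text
time: 15.15
tool_pos: [495.3, -284.6, 185.2]
orientation: [0.0, 1.0, -0.031, 0.001]
force: [0.4, -0.9, 0.6]
finger_gap: 93.2
```

```bash
python3 - <<'E'
from h import *
s=ctrl.get_state(); print(s['tool_pos'],s['finger_gap'])
f=grab('wrist','w5.png'); g=grab('top'); angles(g,165,12,win=(330,520,90,340))
E
```

```text
[ 495.33594782 -284.62444596  185.23823155] 93.22040832207337
[382. 270.] ctr [ 346.2 -167.6] size [57.6, 58.3] yaw 84.3
[347. 168.] ctr [ 637.  -102.2] size [52.1, 118.5] yaw -10.7
```

View pics/w5.png

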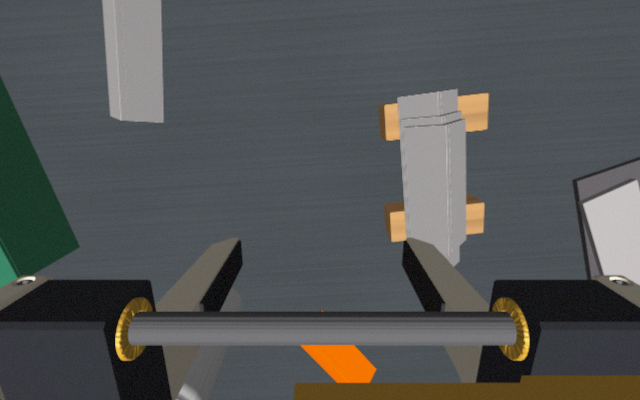

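>>> {"fn": "move_arm", "kwargs": {
  "commands": [
    [[34,45,0],[0,0,-2],93],
    [[34,45,0],[0,0,-2],93],
    [[34,45,0],[0,0,-2],93],
    [[34,43.5,-10],[0,0,-1.2],93],
    [[0,0,-45],[0,0,0],93],
    [[0,0,-50],[0,0,0],93],
    [[0,0,-50],[0,0,0],93],
    [[0,0,-20],[0,0,0],93],
    [[0,0,-5],[0,0,0],93],
    [[0,0,0],[0,0,0],93]
  ]
}}

```text
time: 16.5
tool_pos: [632.0, -108.8, 4.8]
orientation: [0.0, 0.995, -0.095, 0.001]
force: [0.1, 0.2, 0.6]
finger_gap: 92.9
```

>>> {"fn": "move_arm", "kwargs": {
  "commands": [
    [[0,2,-2],[0,0,0],93],
    [[0,0,-1.5],[0,0,0],93],
    [[0,0,0],[0,0,0],50],
    [[0,0,0],[0,0,0],50],
    [[0,0,0],[0,0,0],50],
    [[0,0,0],[0,0,0],50],
    [[0,0,0],[0,0,0],50]
  ]
}}

```text
time: 17.38
tool_pos: [631.3, -106.1, 0.3]
orientation: [0.0, 0.996, -0.095, 0.001]
force: [0.1, 1.6, 5.6]
finger_gap: 53.9
```

>>> {"fn": "move_arm", "kwargs": {
  "commands": [
    [[0,0,15],[0,0,0],50],
    [[0,0,40],[0,0,0],50],
    [[0,0,45],[0,0,0],50],
    [[0,0,40],[0,0,0],50],
    [[-22,-46,10],[0,0,3],50],
    [[-23,-49,0],[0,0,3],50],
    [[-23,-49,0],[0,0,3],50],
    [[-23,-49,0],[0,0,3],50],
    [[-23,-49,0],[0,0,3],50],
    [[-23,-48,0],[0,0,0.2],50],
    [[0,0,-25],[0,0,0],50],
    [[0,0,0],[0,0,0],50]
  ]
}}

```text
time: 18.88
tool_pos: [491.2, -394.8, 121.6]
orientation: [-0.002, 0.999, 0.037, -0.002]
force: [-0.6, 0.6, -3.2]
finger_gap: 53.5
```

>>> {"fn": "move_arm", "kwargs": {
  "commands": [
    [[0,0,-20],[0,0,0],50],
    [[0,0,-20],[0,0,0],50],
    [[0,0,-8],[0,0,0],50],
    [[0,0,-5],[0,0,0],50],
    [[0,0,0],[0,0,0],50]
  ]
}}

```text
time: 19.5
tool_pos: [493.6, -395.9, 71.3]
orientation: [-0.0, 0.999, 0.038, -0.0]
force: [-0.2, 0.8, -3.5]
finger_gap: 53.9
```

>>> {"fn": "move_arm", "kwargs": {
  "commands": [
    [[0,0,-3],[0,0,0],50],
    [[0,0,-3],[0,0,0],50],
    [[0,0,-1],[0,0,0],50],
    [[0,0,0],[0,0,0],50]
  ]
}}

```text
time: 20.0
tool_pos: [493.4, -396.0, 64.3]
orientation: [-0.0, 0.999, 0.038, -0.0]
force: [-0.1, 0.4, -4.7]
finger_gap: 53.5
```

>>> {"fn": "move_arm", "kwargs": {
  "commands": [
    [[0,0,-1],[0,0,0],50],
    [[0,0,-1],[0,0,0],50],
    [[0,0,0],[0,0,0],50]
  ]
}}

```text
time: 20.38
tool_pos: [493.4, -396.0, 62.3]
orientation: [-0.0, 0.999, 0.038, -0.0]
force: [-0.2, 0.9, -4.7]
finger_gap: 54.0
```

>>> {"fn": "move_arm", "kwargs": {
  "commands": [
    [[0,0,-1],[0,0,0],50],
    [[0,0,0],[0,0,0],50]
  ]
}}

```text
time: 20.62
tool_pos: [493.6, -396.0, 61.7]
orientation: [0.0, 0.999, 0.038, 0.0]
force: [-0.1, 0.9, -1.5]
finger_gap: 53.3
```

>>> {"fn": "move_arm", "kwargs": {
  "commands": [
    [[0,0,-0.5],[0,0,0],50],
    [[0,0,0],[0,0,0],62],
    [[0,0,0],[0,0,0],75],
    [[0,0,0],[0,0,0],93],
    [[0,0,0],[0,0,0],93],
    [[0,0,20],[0,0,0],93],
    [[0,0,50],[0,0,0],93],
    [[0,0,60],[0,0,0],93],
    [[0,30,50],[0,0,0],93],
    [[-5,50,0],[0,0,1],93],
    [[-5,50,0],[0,0,1],93],
    [[-5,50,0],[0,0,1],93]
  ]
}}

```text
time: 22.12
tool_pos: [478.5, -214.8, 242.9]
orientation: [0.001, 0.998, 0.064, 0.001]
force: [1.4, 0.3, 0.2]
finger_gap: 92.8
```

>>> {"fn": "move_arm", "kwargs": {
  "commands": [
    [[-3,55,0],[0,0,0.7],93],
    [[-3,55,0],[0,0,0],93],
    [[-3,55,0],[0,0,0],93],
    [[-3,55,0],[0,0,0],93],
    [[-3,55,0],[0,0,0],93],
    [[-3,55,0],[0,0,0],93],
    [[0,0,0],[0,0,0],93]
  ]
}}

```text
time: 23.0
tool_pos: [460.1, 117.4, 242.6]
orientation: [-0.001, 0.997, 0.073, 0.001]
force: [0.2, 0.2, 0.7]
finger_gap: 92.6
```

```bash
python3 - <<'E'
from h import *
s=ctrl.get_state(); print(s['tool_pos'],s['orientation'])
f=grab('wrist'); g=grab('top'); s=grab('scene')
angles(g,165,66,win=(410,520,150,300))
a=cv2.resize(g['img'][130:280,400:520],None,fx=2.7,fy=2.7); b=cv2.resize(s['img'][120:200,190:320],None,fx=2.5,fy=2.5)
C=np.zeros((605,640+324,3),np.uint8); C[:400,:640]=f['img']; C[:405,640:964]=a; C[405:605,:325]=b
cv2.imwrite('pics/w6.png',cv2.resize(C,(796,500))[:,:,::-1])
E
```

```text
[460.13689552 117.389609   242.63270966] [-5.35675837e-04  9.97341108e-01  7.28657685e-02  1.00306937e-03]
[466. 235.] ctr [ 416.1 -382.1] size [28.1, 45.2] yaw 85.9
[461. 201.] ctr [ 508.  -383.3] size [53.6, 139.5] yaw 8.8
```

View pics/w6.png

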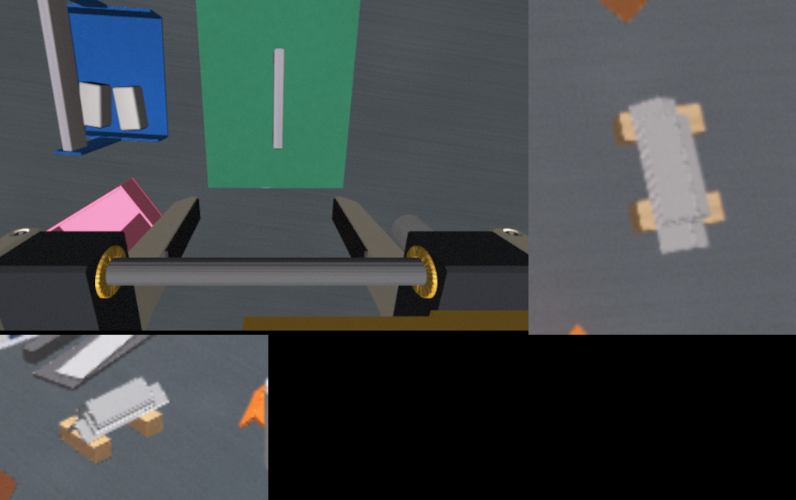

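The stack sits evenly within the long angle, and I'll check it from close at the end. In the wrist view the lid handle runs from about (338,59) to (337,179), and there are two stubs in the tray at about (115,126) and (157,130). I'll measure the handle, lid and tray now.

```bash
python3 - <<'E'
from h import *
f=grab('wrist'); hsv=cv2.cvtColor(f['img'],cv2.COLOR_RGB2HSV)
def rect(m,z,win):
    m=m.astype(np.uint8); q=np.zeros_like(m); q[win[2]:win[3],win[0]:win[1]]=m[win[2]:win[3],win[0]:win[1]]
    c=max(cv2.findContours(q,cv2.RETR_EXTERNAL,cv2.CHAIN_APPROX_NONE)[0],key=cv2.contourArea).reshape(-1,2)
    P=np.array([at(f,a,b,z)[:2] for a,b in c],np.float32); r=cv2.minAreaRect(P); bx=cv2.boxPoints(r)
    l=max([bx[1]-bx[0],bx[2]-bx[1]],key=np.linalg.norm); print(c.min(0),c.max(0),np.round(r[0],1),np.round(r[1],1),(np.degrees(np.arctan2(l[1],l[0]))+90)%180-90); return c
rect(hsv[...,1]<60,134,(310,370,30,200))
g=(hsv[...,0]>60)&(hsv[...,0]<90)&(hsv[...,1]>80)
for v in(40,120,215):
    u=np.where(g[v])[0]; print(v,at(f,u.min(),v,84)[:2],at(f,u.max(),v,84)[:2])
v=np.where(g[:,300])[0].max(); print('near edge',at(f,300,v,84)[:2])
rect(hsv[...,1]<60,129,(40,110,0,190))
b=(hsv[...,0]>100)&(hsv[...,0]<120)&(hsv[...,1]>140)
for v in(40,90,140):
    u=np.where(b[v,:225])[0]; print(v,u.max(),at(f,u.max(),v,4)[:2])
E
```

```text
[325  58] [337 179] [529.3 114.5] [99.   9.8] 8.760574
40 [587.51218881 213.18573606] [612.44942555  36.34900776]
120 [516.11419043 202.97184444] [541.11576767  25.37675295]
215 [416.8847227  188.91385583] [441.86149737  11.07389374]
near edge [411.00751178 130.13906669]
[40  0] [109 189] [510.6 330.5] [ 59.  162.8] -6.478859
40 191 [591.91202081 284.34808437]
90 194 [537.32353584 279.63514284]
140 197 [477.78946003 274.49521967]
```

>>> {"fn": "move_arm", "kwargs": {
  "commands": [
    [[34,-1,0],[0,0,0],93],
    [[34,-1.4,0],[0,0,0],60],
    [[0,0,-30],[0,0,0],40],
    [[0,0,-40],[0,0,0],40],
    [[0,0,-40],[0,0,0],40],
    [[0,0,-20],[0,0,0],40],
    [[0,0,-10],[0,0,0],40],
    [[0,0,0],[0,0,0],40]
  ]
}}

```text
time: 24.2
tool_pos: [528.5, 110.6, 100.8]
orientation: [0.0, 0.998, 0.069, -0.0]
force: [0.0, -0.2, -0.2]
finger_gap: 39.9
```

>>> {"fn": "move_arm", "kwargs": {
  "commands": [
    [[0,4.2,2],[0,0,0.4],40],
    [[0,0,0],[0,0,0],20],
    [[0,0,0],[0,0,0],5],
    [[0,0,0],[0,0,0],5],
    [[0,0,0],[0,0,0],5]
  ],
  "force": 55
}}

```text
time: 24.82
tool_pos: [528.6, 115.7, 103.1]
orientation: [0.0, 0.997, 0.074, 0.0]
force: [-1.4, -0.6, 1.7]
finger_gap: 9.2
```

>>> {"fn": "move_arm", "kwargs": {
  "commands": [
    [[0,0,4],[0,0,0],5],
    [[0,0,10],[0,0,0],5],
    [[0,0,25],[0,0,0],5],
    [[0,0,30],[0,0,0],5],
    [[7,-40,0],[0,0,0],5],
    [[7,-40,0],[0,0,0],5],
    [[7,-40,0],[0,0,0],5],
    [[7,-40,0],[0,0,0],5],
    [[7,-40,0],[0,0,0],5],
    [[7,-40,0],[0,0,0],5],
    [[5,-40,0],[0,0,0],5],
    [[0,0,0],[0,0,0],5]
  ]
}}

```text
time: 26.32
tool_pos: [575.4, -167.1, 172.1]
orientation: [0.0, 0.997, 0.072, -0.0]
force: [-0.6, 1.2, -4.5]
finger_gap: 9.7
```

>>> {"fn": "move_arm", "kwargs": {
  "commands": [
    [[0,0,-40],[0,0,0],5],
    [[0,0,-45],[0,0,0],5],
    [[0,0,-30],[0,0,0],5],
    [[0,0,-12],[0,0,0],5],
    [[0,0,-5],[0,0,0],5],
    [[0,0,-3],[0,0,0],5],
    [[0,0,0],[0,0,0],5]
  ]
}}

```text
time: 27.2
tool_pos: [576.4, -164.5, 38.2]
orientation: [0.0, 0.997, 0.074, 0.001]
force: [0.2, 0.2, -4.1]
finger_gap: 9.9
```

>>> {"fn": "move_arm", "kwargs": {
  "commands": [
    [[0,0,-1.5],[0,0,0],5],
    [[0,0,-1.5],[0,0,0],5],
    [[0,0,-1],[0,0,0],5],
    [[0,0,0],[0,0,0],5]
  ]
}}

```text
time: 27.7
tool_pos: [576.1, -164.5, 35.1]
orientation: [0.0, 0.997, 0.074, 0.001]
force: [-6.4, 2.0, 10.1]
finger_gap: 9.3
```

>>> {"fn": "move_arm", "kwargs": {
  "commands": [
    [[0,0,0],[0,0,0],20],
    [[0,0,0],[0,0,0],40],
    [[0,0,0],[0,0,0],50],
    [[0,0,40],[0,0,0],50],
    [[0,0,60],[0,0,0],50],
    [[0,0,60],[0,0,0],50],
    [[-10,40,50],[0,0,-0.5],50],
    [[-12,50,0],[0,0,-0.5],50],
    [[-12,50,0],[0,0,-0.5],50],
    [[-12,50,0],[0,0,-0.5],50],
    [[-12,50,0],[0,0,-0.5],50],
    [[-12,50,0],[0,0,-0.5],50]
  ]
}}

```text
time: 29.2
tool_pos: [505.3, 125.8, 241.2]
orientation: [-0.0, 0.999, 0.047, 0.0]
force: [0.9, -0.7, -0.3]
finger_gap: 50.1
```

>>> {"fn": "move_arm", "kwargs": {
  "commands": [
    [[-12,50,0],[0,0,-0.5],70],
    [[-12,50,0],[0,0,0],70],
    [[-12,50,0],[0,0,0],70],
    [[-12,50,0],[0,0,0],70],
    [[-3,15,0],[0,0,0],70],
    [[0,0,0],[0,0,0],70]
  ]
}}

```text
time: 29.95
tool_pos: [454.6, 339.7, 240.9]
orientation: [0.0, 0.999, 0.044, -0.0]
force: [-0.9, -0.1, -0.4]
finger_gap: 70.2
```

```bash
python3 - <<'E'
from h import *
s=ctrl.get_state(); print(s['tool_pos'],s['orientation'])
f=grab('wrist'); g=grab('top','t7.png')
C=np.zeros((400,1020,3),np.uint8); C[:,:640]=f['img']; C[:,640:]=cv2.resize(g['img'][100:300,130:320],None,fx=2,fy=2)
cv2.imwrite('pics/w7.png',cv2.resize(C,(800,314))[:,:,::-1]); cv2.imwrite('pics/w7raw.png',f['img'][:,:,::-1])
E
```

```text
[454.62015106 339.69741932 240.8556089 ] [ 2.86964641e-04  9.99032353e-01  4.39800751e-02 -1.67823932e-04]
```

View pics/w7raw.png

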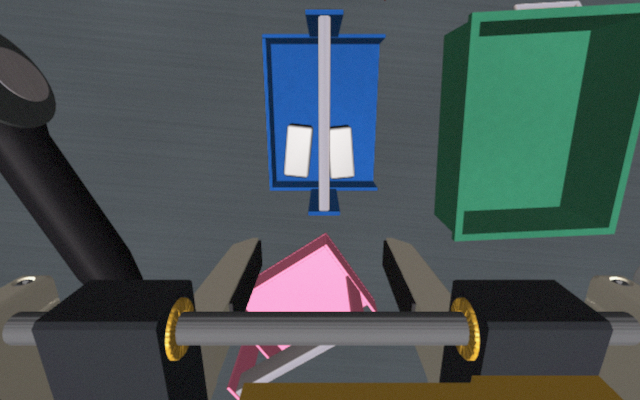

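The wrist view shows the tray's handle bar from (324,16) to (324,210) and two stubs at (298,150) and (342,152). The open bin's near rim runs from (457,240) to (613,233).

```bash
python3 - <<'E'
from h import *
f=grab('wrist')
a,b=at(f,324,16,129),at(f,324,210,129);print('bar',a,b,(a+b)/2,np.linalg.norm(a-b),np.degrees(np.arctan2(*(a-b)[1::-1])))
for uv in [(457,240),(613,233),(470,14)]: print('bin',at(f,*uv,80)[:2])
for uv in [(379,38),(376,188),(263,36),(271,189)]: print('tray wall44',at(f,*uv,44)[:2])
for uv in[(381,41),(374,184)]: print('lip',at(f,*uv,4)[:2])
for uv in [(298,128),(298,176),(342,128),(342,178)]: print('stub top',at(f,*uv,34)[:2])
E
```

```text
bar [603.04714961 348.5796255  129.        ] [443.56475886 334.68746567 129.        ] [523.30595423 341.63354558 129.        ] 160.08630505040585 4.978343041333087
bin [404.34278448 180.43152339]
bin [427.47457882   8.03022434]
bin [627.75908168 215.66947074]
tray wall44 [607.93016442 290.93800296]
tray wall44 [447.86920823 272.37752953]
tray wall44 [599.54812876 411.17895509]
tray wall44 [436.09464337 396.65324663]
lip [612.85097053 282.26556487]
lip [443.26907774 267.75145541]
stub top [508.78922274 369.78558259]
stub top [452.30512222 366.22642247]
stub top [513.09635115 319.15013117]
stub top [454.34083485 313.04836752]
```

>>> {"fn": "move_arm", "kwargs": {
  "commands": [
    [[34,1,0],[0,0,0],50],
    [[34.7,1,0],[0,0,0],40],
    [[0,0,-30],[0,0,0],40],
    [[0,0,-40],[0,0,0],40],
    [[0,0,-40],[0,0,0],40],
    [[0,0,-20],[0,0,0],40],
    [[0,0,-14],[0,0,0],40],
    [[0,0,0],[0,0,0],40]
  ]
}}

```text
time: 31.1
tool_pos: [523.6, 341.0, 97.0]
orientation: [0.0, 0.999, 0.043, -0.0]
force: [0.3, -0.3, 0.4]
finger_gap: 40.0
```

>>> {"fn": "move_arm", "kwargs": {
  "commands": [
    [[0,0.5,-1],[0,0,0],40],
    [[0,0,0],[0,0,0],25],
    [[0,0,0],[0,0,0],15],
    [[0,0,0],[0,0,0],5],
    [[0,0,0],[0,0,0],5],
    [[0,0,0],[0,0,0],5]
  ],
  "force": 60
}}

```text
time: 31.85
tool_pos: [523.7, 342.4, 96.6]
orientation: [-0.0, 0.999, 0.043, 0.0]
force: [-0.8, 3.0, 1.3]
finger_gap: 9.5
```

>>> {"fn": "move_arm", "kwargs": {
  "commands": [
    [[0,0,4],[0,0,0],5],
    [[0,0,15],[0,0,0],5],
    [[0,0,35],[0,0,0],5],
    [[0,0,40],[0,0,0],5],
    [[0,0,40],[0,0,0],5],
    [[1,-30,0],[0,0,0.5],5],
    [[1,-40,0],[0,0,0.5],5],
    [[1,-40,0],[0,0,1],5],
    [[1,-40,0],[0,0,1],5],
    [[0,-30,0],[0,0,0],5],
    [[0,-17,0],[0,0,0],5],
    [[0,0,0],[0,0,0],5]
  ]
}}

```text
time: 33.35
tool_pos: [527.6, 144.0, 230.5]
orientation: [-0.0, 0.998, 0.068, 0.0]
force: [1.1, 0.2, -6.1]
finger_gap: 9.8
```

```bash
python3 - <<'E'
from h import *
s=ctrl.get_state(); print(s['joint_positions'])
f=grab('scene','s8.png')
cv2.imwrite('pics/s8c.png',cv2.resize(f['img'][130:340,260:540],None,fx=2.5,fy=2.5)[:,:,::-1])
E
```

```text
[ 1.72689295e-01 -1.81196970e-02  1.62080790e+00 -5.47490900e-06
  1.53882602e+00  1.60658509e+00]
```

>>> {"fn": "move_arm", "kwargs": {
  "commands": [
    [[0,0,-5],[5.9,0.8,0],5],
    [[0,0,-5],[5.9,0.8,0],5],
    [[0,0,-5],[5.9,0.8,0],5],
    [[0,0,-5],[5.9,0.8,0],5],
    [[0,0,0],[0,0,0],5]
  ]
}}

```text
time: 34.02
tool_pos: [527.1, 144.1, 208.6]
orientation: [-0.206, 0.976, 0.067, -0.015]
force: [0.9, -1.2, -6.3]
finger_gap: 9.3
```

>>> {"fn": "move_arm", "kwargs": {
  "commands": [
    [[0,0,0],[4.9,0.7,0],5],
    [[0,0,0],[4.9,0.7,0],5],
    [[0,0,0],[4.9,0.7,0],5],
    [[0,0,0],[4.9,0.7,0],5],
    [[0,0,0],[4.9,0.7,0],5],
    [[0,0,0],[0,0,0],5],
    [[0,0,0],[0,0,0],5],
    [[0,0,0],[0,0,0],5],
    [[0,0,0],[0,0,0],5]
  ]
}}

```text
time: 35.15
tool_pos: [527.7, 145.3, 210.8]
orientation: [-0.41, 0.91, 0.064, -0.028]
force: [0.1, 0.1, -4.5]
finger_gap: 9.9
```

```bash
python3 - <<'E'
from h import *
s=ctrl.get_state(); print(s['tool_pos'],s['force'],s['joint_positions'])
f=grab('scene'); g=grab('top')
C=np.hstack([cv2.resize(f['img'][140:340,260:480],None,fx=2,fy=2),cv2.resize(g['img'][130:330,140:320],None,fx=2,fy=2)])
cv2.imwrite('pics/s9.png',C[:,:,::-1])
E
```

```text
[527.72446679 145.26279992 210.81048175] [ 0.05504075  0.11478441 -4.53260273] [-0.32136958  0.18670413  1.67896139  0.74288825  1.69612106  1.04253969]
```

View pics/s9.png

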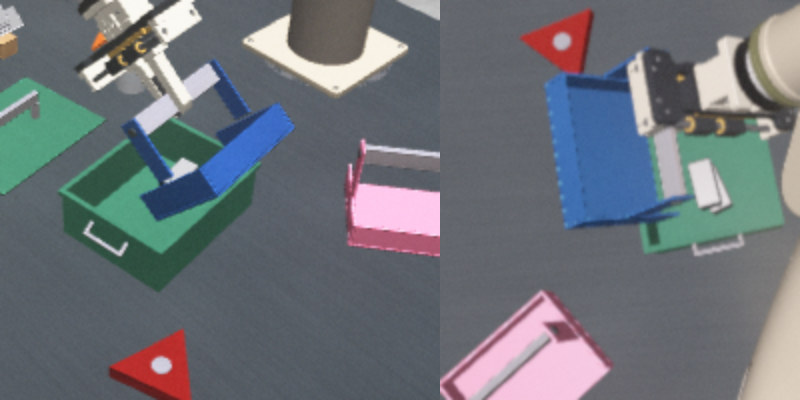

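Both stubs are out: in the right panel they lie in the bin at (710,185), and the force fell to the tray's weight alone. I'll level the tray and carry it back.

>>> {"fn": "move_arm", "kwargs": {
  "commands": [
    [[0,0,3],[-6.9,-0.95,0],5],
    [[0,0,3],[-6.9,-0.95,0],5],
    [[0,0,3],[-6.9,-0.95,0],5],
    [[0,0,3],[-6.9,-0.95,0],5],
    [[0,0,3],[-6.9,-0.95,0],5],
    [[0,0,3],[-6.9,-0.95,0],5],
    [[0,0,3],[-6.8,-0.95,0],5],
    [[0,0,0],[0,0,0],5]
  ]
}}

```text
time: 36.25
tool_pos: [527.0, 147.2, 231.6]
orientation: [0.0, 0.998, 0.071, -0.0]
force: [0.1, 0.4, -4.3]
finger_gap: 9.6
```

>>> {"fn": "move_arm", "kwargs": {
  "commands": [
    [[-1,30,0],[0,0,-0.8],5],
    [[-1,40,0],[0,0,-0.8],5],
    [[-1,40,0],[0,0,-0.8],5],
    [[-0.4,40,0],[0,0,-0.8],5],
    [[0,30,0],[0,0,0],5],
    [[0,14.6,0],[0,0,0],5],
    [[0,0,-30],[0,0,0],5],
    [[0,0,-40],[0,0,0],5],
    [[0,0,-35],[0,0,0],5],
    [[0,0,-15],[0,0,0],5],
    [[0,0,-6],[0,0,0],5],
    [[0,0,0],[0,0,0],5]
  ]
}}

```text
time: 37.75
tool_pos: [524.9, 339.5, 106.2]
orientation: [0.0, 0.999, 0.041, 0.0]
force: [0.7, 0.3, -3.6]
finger_gap: 9.5
```

>>> {"fn": "move_arm", "kwargs": {
  "commands": [
    [[-1,2,-4],[0,0,0.2],5],
    [[0,0,-3],[0,0,0],5],
    [[0,0,-1.5],[0,0,0],5],
    [[0,0,-1],[0,0,0],5],
    [[0,0,0],[0,0,0],5]
  ]
}}

```text
time: 38.38
tool_pos: [523.4, 341.5, 96.5]
orientation: [0.001, 0.999, 0.043, 0.0]
force: [-3.0, -3.1, 4.1]
finger_gap: 9.8
```

>>> {"fn": "move_arm", "kwargs": {
  "commands": [
    [[0,0,0],[0,0,0],20],
    [[0,0,0],[0,0,0],35],
    [[0,0,0],[0,0,0],50],
    [[0,0,30],[0,0,0],50],
    [[0,0,60],[0,0,0],50],
    [[0,-20,60],[0,0,0.8],50],
    [[-8,-50,0],[0,0,0.8],50],
    [[-8,-50,0],[0,0,0.8],50],
    [[-8,-50,0],[0,0,0.8],50],
    [[-8,-50,0],[0,0,0.4],50],
    [[0,0,0],[0,0,0],50]
  ]
}}

```text
time: 39.75
tool_pos: [491.1, 118.9, 245.3]
orientation: [0.001, 0.997, 0.072, 0.0]
force: [0.3, 1.0, 0.1]
finger_gap: 50.1
```

```bash
python3 - <<'E'
from h import *
s=ctrl.get_state(); print(s['tool_pos'],s['orientation'])
f=grab('wrist','w10.png'); g=grab('top')
cv2.imwrite('pics/t10.png',g['img'][:,:,::-1])
C=np.hstack([f['img'],np.zeros((400,0,3),np.uint8)])
C[260:400,0:640]=cv2.resize(g['img'][130:270,130:350],(640,407))[0:140] if 0 else C[260:400,0:640]
cv2.imwrite('pics/v10.png',C[:,:,::-1])
E
```

```text
[491.09382515 118.89806246 245.26818815] [1.14294499e-03 9.97405061e-01 7.19848927e-02 1.18951949e-04]
```

View pics/w10.png

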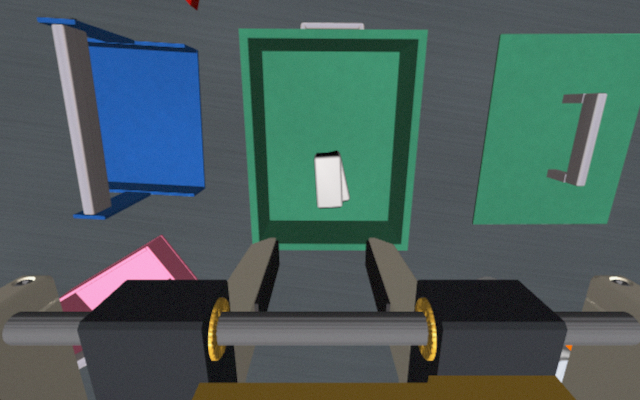

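The tray stands empty and both stubs lie in the bin, one on the other at (330,180). That stack is about 64 mm high, below the rim. The bin's rim corners are at (239,30), (427,30), (408,250) and (252,250), which I'll use to get the bin centre.

```bash
python3 - <<'E'
from h import *
f=grab('wrist')
P=np.array([at(f,*q,80)[:2] for q in [(239,30),(427,30),(408,250),(252,250)]]);print(P,P.mean(0),np.linalg.norm(P-np.roll(P,-1,0),axis=1))
d=P[0]-P[3];e=P[1]-P[2];print(np.degrees(np.arctan2(d[1],d[0])),np.degrees(np.arctan2(e[1],e[0])))
Q=np.array([at(f,*q,66)[:2] for q in [(605,95),(583,185)]]);print('handle',Q,Q.mean(0))
E
```

```text
[[627.59647969 219.76639399]
 [653.41058989  44.40939973]
 [428.21723127  11.19742339]
 [402.23876736 189.08644926]] [527.86576705 116.11491659] [177.24684404 227.62926907 179.77593306 227.43649117]
7.752522680027457 8.389619991148715
handle [[ 624.65125129 -157.1526388 ]
 [ 529.39052016 -171.44377533]] [ 577.02088572 -164.29820706]
```

>>> {"fn": "move_arm", "kwargs": {
  "commands": [
    [[14,-47,0],[0,0,0.1],50],
    [[14,-47,0],[0,0,0.1],50],
    [[14,-47,0],[0,0,0],50],
    [[14,-47,0],[0,0,0],50],
    [[14,-47,0],[0,0,0],50],
    [[15,-48,0],[0,0,0],40],
    [[0,0,-50],[0,0,0],40],
    [[0,0,-50],[0,0,0],40],
    [[0,0,-50],[0,0,0],40],
    [[0,0,-40],[0,0,0],40],
    [[0,0,-15],[0,0,0],40],
    [[0,0,0],[0,0,0],40]
  ]
}}

```text
time: 41.4
tool_pos: [576.1, -160.3, 39.2]
orientation: [0.0, 0.997, 0.076, -0.001]
force: [0.0, -0.0, 0.5]
finger_gap: 39.9
```

>>> {"fn": "move_arm", "kwargs": {
  "commands": [
    [[0,-4.1,-4],[0,0,-0.3],40],
    [[0,0,0],[0,0,0],20],
    [[0,0,0],[0,0,0],5],
    [[0,0,0],[0,0,0],5],
    [[0,0,0],[0,0,0],5],
    [[0,0,0],[0,0,0],5]
  ],
  "force": 55
}}

```text
time: 42.15
tool_pos: [576.4, -165.3, 36.4]
orientation: [0.001, 0.997, 0.073, -0.0]
force: [-1.7, 1.4, 3.9]
finger_gap: 9.4
```

>>> {"fn": "move_arm", "kwargs": {
  "commands": [
    [[0,0,5],[0,0,0],5],
    [[0,0,30],[0,0,0],5],
    [[0,0,50],[0,0,0],5],
    [[0,0,55],[0,0,0],5],
    [[-7,40,0],[0,0,0],5],
    [[-7,40,0],[0,0,0],5],
    [[-7,40,0],[0,0,0],5],
    [[-7,40,0],[0,0,0],5],
    [[-7,40,0],[0,0,0],5],
    [[-7,40,0],[0,0,0],5],
    [[-6,41,0],[0,0,0],5],
    [[0,0,0],[0,0,0],5]
  ]
}}

```text
time: 43.65
tool_pos: [526.9, 118.1, 175.2]
orientation: [0.001, 0.997, 0.075, -0.001]
force: [0.3, -0.4, -5.0]
finger_gap: 9.5
```

>>> {"fn": "move_arm", "kwargs": {
  "commands": [
    [[0,0,-20],[0,0,0],5],
    [[0,0,-20],[0,0,0],5],
    [[0,0,-8],[0,0,0],5],
    [[0,0,0],[0,0,0],5]
  ]
}}

```text
time: 44.15
tool_pos: [527.3, 114.8, 126.4]
orientation: [0.001, 0.997, 0.073, -0.002]
force: [-0.0, 0.3, -4.0]
finger_gap: 9.7
```

>>> {"fn": "move_arm", "kwargs": {
  "commands": [
    [[1,0.8,-5],[0,0,0.1],5],
    [[0,0,-4],[0,0,0],5],
    [[0,0,-4],[0,0,0],5],
    [[0,0,-4],[0,0,0],5],
    [[0,0,0],[0,0,0],5]
  ]
}}

```text
time: 44.78
tool_pos: [528.8, 116.4, 110.5]
orientation: [0.001, 0.997, 0.074, -0.001]
force: [0.2, -0.2, -5.2]
finger_gap: 9.9
```

Below the rim level (TCP 115) with no contact, so the ribs are inside.

>>> {"fn": "move_arm", "kwargs": {
  "commands": [
    [[0,0,-3],[0,0,0],5],
    [[0,0,-2],[0,0,0],5],
    [[0,0,-1.5],[0,0,0],5],
    [[0,0,0],[0,0,0],5]
  ]
}}

```text
time: 45.28
tool_pos: [529.2, 116.4, 104.5]
orientation: [0.001, 0.997, 0.074, -0.0]
force: [0.2, 0.8, -4.1]
finger_gap: 9.3
```

>>> {"fn": "move_arm", "kwargs": {
  "commands": [
    [[0,0,-1],[0,0,0],5],
    [[0,0,-0.8],[0,0,0],5],
    [[0,0,0],[0,0,0],5]
  ]
}}

```text
time: 45.65
tool_pos: [529.4, 116.4, 104.4]
orientation: [0.001, 0.997, 0.074, -0.0]
force: [-7.9, -1.0, 10.4]
finger_gap: 9.4
```

>>> {"fn": "move_arm", "kwargs": {
  "commands": [
    [[0,0,0],[0,0,0],20],
    [[0,0,0],[0,0,0],35],
    [[0,0,0],[0,0,0],50],
    [[0,0,30],[0,0,0],50],
    [[0,0,60],[0,0,0],50],
    [[0,0,60],[0,0,0],50],
    [[-8,-45,0],[0,0,-0.5],50],
    [[-8,-45,0],[0,0,-0.5],50],
    [[-8,-45,0],[0,0,-0.5],50],
    [[-8,-45,0],[0,0,-0.5],50],
    [[-8,-45,0],[0,0,-0.5],50],
    [[-8,-45,0],[0,0,-0.5],50]
  ]
}}

```text
time: 47.15
tool_pos: [480.8, -155.1, 252.7]
orientation: [0.001, 0.999, 0.048, -0.0]
force: [0.2, -0.1, -0.0]
finger_gap: 50.1
```

>>> {"fn": "move_arm", "kwargs": {
  "commands": [
    [[-8,-45,0],[0,0,-0.5],93],
    [[-8,-45,0],[0,0,-0.5],93],
    [[-8,-45,0],[0,0,0],93],
    [[0,0,0],[0,0,0],93]
  ]
}}

```text
time: 47.65
tool_pos: [456.2, -291.2, 252.2]
orientation: [0.001, 0.999, 0.037, -0.001]
force: [0.0, 0.8, -0.3]
finger_gap: 85.5
```

```bash
python3 - <<'E'
from h import *
s=ctrl.get_state(); print(s['time'],s['tool_pos'])
f=grab('wrist'); g=grab('top'); h=grab('scene')
C=np.zeros((800,1060,3),np.uint8); C[:400,:640]=f['img']; C[:400,640:1060]=cv2.resize(h['img'][130:330,210:420],None,fx=2,fy=2); C[400:,:]=cv2.resize(g['img'][100:260,140:520],(950,400))[:, :] if 0 else 0
t=cv2.resize(g['img'][100:270,150:520],None,fx=2.3,fy=2.3); C[400:400+t.shape[0],:t.shape[1]]=t[:400]
cv2.imwrite('pics/v11.png',cv2.resize(C,(795,600),interpolation=cv2.INTER_AREA)[:,:,::-1]); cv2.imwrite('pics/w11.png',f['img'][:,:,::-1])
E
```

```text
47.65 [ 456.17153079 -291.23948178  252.21707385]
```

View pics/v11.png

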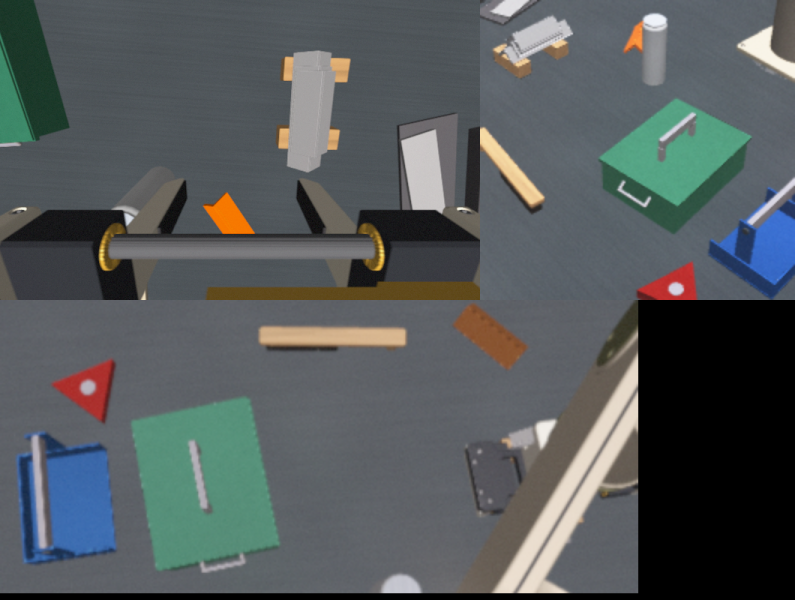

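The lid is home on the bin (top view (205,485)) and the tray is back in place, empty. One enlarged crop will confirm the stack.

```bash
python3 -c "
import cv2
i=cv2.imread('pics/w11.png')[55:245,360:480]; cv2.imwrite('pics/c11.png',cv2.resize(i,None,fx=3,fy=3,interpolation=cv2.INTER_CUBIC))"
```

```text
(no output)
```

View pics/c11.png

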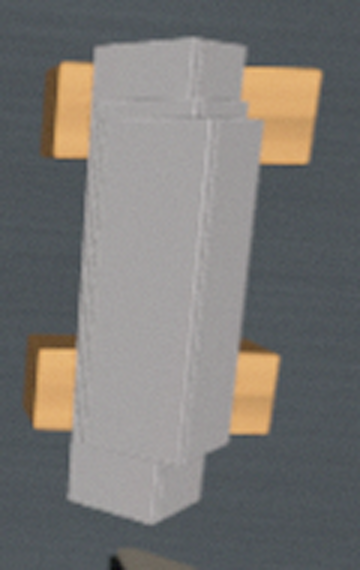

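The offcuts lie parallel over the long angle, and its ends show at both the top (190,65) and the bottom (140,490). Handing in.

```bash
python3 -c "
from workcell import ctrl
print(ctrl.job_done())"
```

```text
the job is handed in; nothing more can be done
None
```

The bench is cleared down and the job is handed in; the robot's clock read about 48 s, against the 210 s limit.

- **Angles:** Three loose grey offcuts were there. I nested them heel up on the long angle, the 130 mm one first and then the two 120 mm ones. The last close view shows them parallel, with the long angle showing past both ends.
- **Lid and stubs:** I laid the lid on the space this freed. I then tipped the tray about 49° over the bin. Both stubs fell in and lie one on the other, about 64 mm up by their sizes, below the lid.
- **Tray and lid:** The tray is back where it was, within about 1 mm by the arm's reading, flat and empty. The lid is home: its ribs dropped inside the rim with no contact, and it sits within about 1 mm of where I first gripped it.
- **Left alone:** I didn't touch the brush, can, magnetic square, coloured decoy angles or pink tray.

No check failed. Two readings were slightly off: the jaw gap on the held angles read about 53.6 mm instead of 56.6 mm, though nothing slipped. The top and wrist cameras also differed by up to 8 mm on the first angle, so I relied mainly on the wrist view. I saw no angle get knocked aside during the run.

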